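# Stack the parts trays and burnish the cover joint

### The job

Stack every tray that is there on the base plate, in any order, and the cover board on top of them, each with its corner pins right down in the sockets below, so the cover is held fast. Then take the spring-tipped burnisher from its stand and draw its tip slowly (under 5 cm a second) along the whole dark U-shaped strip on the cover, from the end with the brass dot to the other end, staying on the strip with the tip gently pressed part way in, never to its stop. Hang the burnisher back upright in its stand, leave the stack seated, and do not shift the other things on the bench.

Things in the scene. Friction and masses are not known exactly. Their poses are not given: they have to be found in the camera images.
- base: fixed plywood base plate 130 x 104 x 8 mm with four corner sockets like those of the trays, at x = +-45, y = +-32 mm, rim tops 18 mm high. Origin at the centre of its underside, on the bench; x along its long side. The first tray, seated on it, has its centre point 46 mm above the bench
- tray_a_mid (a point): plywood parts tray with four corner legs and a raised wooden grip, 76 mm tall, about 0.22 kg; two or three such trays, all alike, are present. Point: its centre, 38 mm above the pin tips on which it stands; x along its long side, z up. From the point: plate 112 x 86 mm at z 0 to +8; grip in the middle, 60 mm along x, 24 mm thick in y, z +8 to +38. Legs and sockets: see the next trays
- tray_b_mid (a point): tray, same shape and point as tray_a. Under its corners, at x = +-45, y = +-32 mm, are legs 17 mm square, each ending in a round-ended steel pin 9 mm thick and 12 mm long (z -38 to -26 from the point)
- tray_c_mid (a point): tray, same shape and point as tray_a. On its plate, over each leg, is a square socket 12 mm wide inside, 10 mm deep, rim top at z +18 from the point. Seated, the pins stand on the socket floors (the plate below), so that each tray or cover stands 46 mm above the one under it; it may be turned half round
- cover_mid (a point): cover board: plywood plate 150 x 116 x 8 mm on the same legs and pins as a tray, same grip, no sockets, 76 mm tall, about 0.3 kg. Point: its centre, 38 mm above the pin tips; plate z 0 to +8, grip (60 mm along x, 24 mm thick in y) z +8 to +38. A dark 10 mm wide inlaid strip, flush with its top, runs in a U along three of its edges. It may be seated turned half round
- seam_0 (a point): point on the strip's centre line on the cover's top face: the starting end (brass dot), at x -62, y 46, z +8 mm from the cover's centre. The strip is straight between neighbouring points
- seam_1 (a point): point on the strip's centre line on the cover's top face: the middle of the first long side, at x 0, y 46, z +8 mm from the cover's centre. The strip is straight between neighbouring points
- seam_2 (a point): point on the strip's centre line on the cover's top face: the first corner, at x 62, y 46, z +8 mm from the cover's centre. The strip is straight between neighbouring points
- seam_3 (a point): point on the strip's centre line on the cover's top face: the middle of the short side, at x 62, y 0, z +8 mm from the cover's centre. The strip is straight between neighbouring points
- seam_4 (a point): point on the strip's centre line on the cover's top face: the second corner, at x 62, y -46, z +8 mm from the cover's centre. The strip is straight between neighbouring points
- seam_5 (a point): point on the strip's centre line on the cover's top face: the middle of the second long side, at x 0, y -46, z +8 mm from the cover's centre. The strip is straight between neighbouring points
- seam_6 (a point): point on the strip's centre line on the cover's top face: the far end, at x -62, y -46, z +8 mm from the cover's centre. The strip is straight between neighbouring points
- stylus_mid (a point): spring-tipped burnisher, 116 mm long, about 0.11 kg, upright in its stand, tip down. Point: on its axis, 60 mm above the tip; z up. From the tip up: ball-ended plunger 10 mm thick, 20 mm long, that slides up into the nose against a spring; nose 16 mm thick to 40 mm; collar 36 mm across, 40 to 46 mm; square grey handle 24 x 24 mm, sides along x and y, 46 to 116 mm
- stylus: the burnisher as a whole; origin at its tip as it is when sprung out, z up along it
- stylus_point (a point): the lowest point of the burnisher's ball tip
- plunger (a joint): how far the burnisher's tip is pushed in, m: 0 sprung out, 0.010 at its stop. About 1 N to start it, then 0.25 N a mm, 3.5 N at the stop
- stand: fixed stand: 90 mm square steel foot with a square tube 40 mm outside, 24 mm inside, rim 50 mm above the bench, open on top. Origin at the centre of its underside. The burnisher hangs in it by its collar on the rim, tip 10 mm above the bench, so its centre point is 70 mm above the bench
- gauge_block2: bystander: steel set-up block 25 x 75 x 25 mm, standing on the bench; origin at the centre of its underside. Not to be moved
- carton: bystander: small cardboard carton 60 x 86 x 45 mm, standing on the bench; origin at the centre of its underside. Not to be moved
- power_bank: bystander: black power bank 50 x 100 x 16 mm, standing on the bench; origin at the centre of its underside. Not to be moved
- loupe: bystander: black loupe 40 mm across, 34 mm high, standing on the bench; origin at the centre of its underside. Not to be moved

How it is judged:
On the way, in this order (a step that is already met when the one before it is completed fails the run):
1. every tray that is there and, on top of them, the cover board are stacked on the base with their pins down in the sockets, let go (horizontal distance between each of tray_a_mid, tray_b_mid, tray_c_mid, cover_mid and base below 0.006 m and angle between the x axis of each of tray_a_mid, tray_b_mid, tray_c_mid, cover_mid and the x axis of base, either way round below 0.08 rad and angle between each of tray_a_mid, tray_b_mid, tray_c_mid, cover_mid's own z axis and vertical below 0.04 rad and (height (world z) of tray_a_mid between 0.042 and 0.05 m or height (world z) of tray_a_mid between 0.088 and 0.096 m or height (world z) of tray_a_mid between 0.134 and 0.142 m) and (height (world z) of tray_b_mid between 0.042 and 0.05 m or height (world z) of tray_b_mid between 0.088 and 0.096 m or height (world z) of tray_b_mid between 0.134 and 0.142 m) and (height (world z) of tray_c_mid between 0.042 and 0.05 m or height (world z) of tray_c_mid between 0.088 and 0.096 m or height (world z) of tray_c_mid between 0.134 and 0.142 m) and (height (world z) of cover_mid between 0.088 and 0.096 m or height (world z) of cover_mid between 0.134 and 0.142 m or height (world z) of cover_mid between 0.18 and 0.188 m) and z of cover_mid in the frame of tray_a_mid above 0.03 m and z of cover_mid in the frame of tray_b_mid above 0.03 m and z of cover_mid in the frame of tray_c_mid above 0.03 m and contact force between the fingers and cover below 0.1 N), for 0.2 s.
2. the pressed-in burnisher tip passes the starting end (brass dot) of the strip, within 7 mm (horizontal distance between stylus_point and seam_0 below 0.007 m and distance between stylus_point and seam_0 below 0.01 m and value of joint plunger above 0.0008 m), for 0.02 s.
3. the pressed-in burnisher tip passes the middle of the first long side of the strip, within 7 mm (horizontal distance between stylus_point and seam_1 below 0.007 m and distance between stylus_point and seam_1 below 0.01 m and value of joint plunger above 0.0008 m), for 0.02 s.
4. the pressed-in burnisher tip passes the first corner of the strip, within 7 mm (horizontal distance between stylus_point and seam_2 below 0.007 m and distance between stylus_point and seam_2 below 0.01 m and value of joint plunger above 0.0008 m), for 0.02 s.
5. the pressed-in burnisher tip passes the middle of the short side of the strip, within 7 mm (horizontal distance between stylus_point and seam_3 below 0.007 m and distance between stylus_point and seam_3 below 0.01 m and value of joint plunger above 0.0008 m), for 0.02 s.
6. the pressed-in burnisher tip passes the second corner of the strip, within 7 mm (horizontal distance between stylus_point and seam_4 below 0.007 m and distance between stylus_point and seam_4 below 0.01 m and value of joint plunger above 0.0008 m), for 0.02 s.
7. the pressed-in burnisher tip passes the middle of the second long side of the strip, within 7 mm (horizontal distance between stylus_point and seam_5 below 0.007 m and distance between stylus_point and seam_5 below 0.01 m and value of joint plunger above 0.0008 m), for 0.02 s.
8. the pressed-in burnisher tip passes the far end of the strip, within 7 mm (horizontal distance between stylus_point and seam_6 below 0.007 m and distance between stylus_point and seam_6 below 0.01 m and value of joint plunger above 0.0008 m), for 0.02 s.
At the end, for the whole second after the job is handed in: every present tray and, above them all, the cover are centred on the base within 6 mm, in line with it, level and seated to within 4 mm of height; the burnisher hangs upright in its stand within 10 mm; everything released and at rest (horizontal distance between each of tray_a_mid, tray_b_mid, tray_c_mid, cover_mid and base below 0.006 m and angle between the x axis of each of tray_a_mid, tray_b_mid, tray_c_mid, cover_mid and the x axis of base, either way round below 0.08 rad and angle between each of tray_a_mid, tray_b_mid, tray_c_mid, cover_mid's own z axis and vertical below 0.04 rad and (height (world z) of tray_a_mid between 0.042 and 0.05 m or height (world z) of tray_a_mid between 0.088 and 0.096 m or height (world z) of tray_a_mid between 0.134 and 0.142 m) and (height (world z) of tray_b_mid between 0.042 and 0.05 m or height (world z) of tray_b_mid between 0.088 and 0.096 m or height (world z) of tray_b_mid between 0.134 and 0.142 m) and (height (world z) of tray_c_mid between 0.042 and 0.05 m or height (world z) of tray_c_mid between 0.088 and 0.096 m or height (world z) of tray_c_mid between 0.134 and 0.142 m) and (height (world z) of cover_mid between 0.088 and 0.096 m or height (world z) of cover_mid between 0.134 and 0.142 m or height (world z) of cover_mid between 0.18 and 0.188 m) and z of cover_mid in the frame of tray_a_mid above 0.03 m and z of cover_mid in the frame of tray_b_mid above 0.03 m and z of cover_mid in the frame of tray_c_mid above 0.03 m and horizontal distance between stylus_mid and stand below 0.01 m and height (world z) of stylus_mid between 0.066 and 0.074 m and angle between stylus_mid's own z axis and vertical below 0.12 rad and linear speed of stylus below 0.02 m/s); the robot touches nothing.
It fails at once if the burnisher moves faster than 8 cm/s while its tip is pressed on the cover (contact force between stylus and cover above 0.2 N and value of joint plunger above 0.0008 m and linear speed of stylus above 0.08 m/s).
It fails at once if the pressed tip strays onto the middle of the cover, more than 12 mm inside the strip's centre line (contact force between stylus and cover above 0.2 N and value of joint plunger above 0.0008 m and (x of stylus_point in the frame of cover_mid between -0.07 and 0.05 m and y of stylus_point in the frame of cover_mid between -0.034 and 0.034 m)).
It fails at once if the tip is pushed in to its stop (value of joint plunger above 0.0095 m).
It fails at once if a bystander (steel block, carton, power bank, loupe) is shifted by more than 30 mm (distance of any of gauge_block2, carton, power_bank, loupe from where it was at the start of the episode above 0.03 m).
Of tray_a, tray_b, tray_c only 2 to 3 are there at a start; the rules pass over those that are not, and their reading is None.
At some moment in a run one of tray_a, tray_b, tray_c, cover may be knocked a few centimetres aside while the robot is not near it.
It also fails if it takes over 208 s, if anything falls off the work surface, if the arm or the gripper's body presses on something with over 40 N, if the wrist force passes 120 N, or if a joint passes its speed limit or range.

### The arm

A 7-joint arm with a two-finger parallel gripper is mounted at the origin on a cart in front of the work surface, level with it; the furniture and walls round the work are solid. World frame = base frame: x ahead of the robot, y to its left, z up, the work surface at z = 0. Lengths are in m, angles in rad, forces in N, time in s.
With the tool pointing down it reaches from about 0.425 to 0.875 m from the base axis. Payload 8.4 kg.
Tool frame: the origin (TCP) lies on the centre line of the jaws, within the pads' length; the fingertips stand 25 mm ahead of it and the grasp point (between the pads) lies 6 mm ahead of it; z points along the fingers, y is the line along which they close (so a half turn about z gives the same grasp; the last joint's range is limited). The gripper opens to 85 mm and grips with 20 to 120 N. Pads are 22 mm wide; open, the fingers measure 114 mm over their backs; the gripper's body (76 mm by 85 mm) begins 54 mm behind the grasp point. The pads swing forward as they close: fully open they stand 13 mm farther back than shut.
Start: joints at [-1.371, 0.333, 0.04, 1.465, -0.013, 1.343, -0.059], TCP at [0.191, 0.621, 0.256] pointing down, gripper open.
Joint ranges: [-2.58, 2.58], [-0.38, 2.09], [-1.3, 1.39], [0.25, 2.4], [-1.5, 4.64], [0.08, 2.09], [-2.65, 2.65]. Speed limits (rad/s): [2.22, 2.22, 2.79, 2.79, 3.14, 3.14, 3.14].

### API

Orientations are given as a rotation vector (axis times angle).
In Python, from station import r gives the robot as it stands. Calls block until the motion is done:
- r.move_pose(position, orientation): joint-space move of the TCP to a pose.
- r.move_straight(position, ori=None, max_speed=0.15): straight line of the TCP; ori=None keeps the orientation; max_speed is the mean speed in m/s.
- r.move_j(angles): joint-space move.
- r.move_gripper(opening, effort=None): opening from 0.0 (shut) to 1.0 (fully open); effort is the grip in N (None keeps the last); returns when the fingers have stopped.
- r.wait(seconds).
- r.ik(position, orientation): joint angles nearest the present ones, or None.
- r.camera(name): name is "side" or "top" or "wrist"; returns a dict with "color" (400x640x3 uint8, red, green, blue), "range_z" (400x640 float32, m along the optical axis (not along the pixel's ray), 0 where there is no reading), "fx", "fy", "cx", "cy" (pixels), "R" (3x3) and "t" (3): a world point X has camera coordinates R X + t; the wrist camera has in their place "tool_from_camera" (4x4, takes a point from camera to tool coordinates, whose origin is the TCP and whose axes are the flange's). Camera axes: x right, y down, z forward; pixel columns grow to the right and rows downward; lengths in m; the calibration is good to about 2 mm. A picture is of the moment at which its call begins: read the wrist's pose just before it.
A pose or a line that the arm cannot do raises r.PlanningError and nothing moves.
- r.hand_in(): hands the job in, once; it reports no verdict.
Trained networks look in a picture, given as the dict that the camera call returned (one of the last four; its "shot" number tells which), for a name from the list of things; names that differ only in an ending like _2 or _b are one class to them, and where a whole thing is asked for, a point or a joint stands for the part that bears it (a point fixed in the world has none). Each returns a list of dicts, best first, with "conf" (0 to 1); they miss things now and then, are a little off and sometimes report something else, mostly with a low value. They report only what shows in the picture. A call takes as long as a camera call.
- r.cut_out(picture, target): "pixels" (400x640 bool, what is visible of it).
- r.place_of(picture, target): "centre" ([x, y, z] in m, in world coordinates, good to about 4 mm: a listed point, or the origin of a listed thing).
Readings, each from a call of its own:
- r.get_time(): time.
- r.get_joint_pos(): joint angles.
- r.get_joint_velocities(): joint speeds.
- r.get_effort(): joint torques, N m.
- r.get_ee_pos(): TCP position.
- r.get_orientation(): TCP orientation.
- r.get_ft_force(): force on the tool from outside, world axes, zero at the start.
- r.get_wrist_torque(): the same for the moment, N m.
- r.get_width(): opening from 0.0 (shut) to 1.0 (fully open).
Only numpy, scipy, OpenCV 4.12 (cv2) and the standard library are available. Lean on these libraries where they do the work, as an engineer would, in place of code of your own. Each camera call takes 0.05 s, during which the arm holds its last target. There are 200 camera calls.

## Working session

There is one attempt and no reset: what is moved stays moved. The work goes in short steps, each a Python script; the robot and the scene stay as the last script left them, time stands still between calls to the robot, and variables do not carry over. Pictures are saved under pics/ and viewed, on a budget of 14 in all, crops included, one or two more only if the job needs it, and the job is handed in when it is done.

```bash
ls; mkdir -p pics; cat > h.py <<'E'
from station import r
import numpy as np, cv2
from scipy.spatial.transform import Rotation as Ro
def world(p):
    z=p["range_z"]; v,u=np.indices(z.shape)
    c=np.stack([(u-p["cx"])/p["fx"]*z,(v-p["cy"])/p["fy"]*z,z],-1)
    R=np.array(p["R"]);t=np.array(p["t"])
    return (c-t)@R   # R^T (c-t)
def save(p,n,crop=None):
    im=p["color"][:,:,::-1]
    cv2.imwrite(f"pics/{n}.png",im if crop is None else cv2.resize(im[crop[0]:crop[1],crop[2]:crop[3]],None,fx=2,fy=2))
E
python3 - <<'E'
from h import *
print(r.get_time(), r.get_orientation())
for n in("top","side"):
    p=r.camera(n); save(p,n+"0"); np.savez(f"pics/{n}0.npz",**{k:v for k,v in p.items()})
    print(n,p["fx"],np.round(-np.array(p["R"]).T@np.array(p["t"]),3))
    for t in("tray_a_mid","cover_mid","base","stylus_mid","stand","seam_0","seam_6","carton","power_bank","loupe","gauge_block2"):
        print(t,[(np.round(d["centre"],3).tolist(),round(float(d["conf"]),2)) for d in r.place_of(p,t)])
print(r.get_time())
E
```

```text
pics
0.0 [-4.67538682e-01 -3.10647679e+00  2.42502777e-03]
top 383.3599636661015 [0.322 0.179 1.073]
tray_a_mid [([0.427, 0.364, 0.039], 0.77), ([0.465, 0.067, 0.048], 0.66)]
cover_mid [([0.501, 0.098, 0.038], 0.96), ([0.578, 0.073, 0.049], 0.63)]
base [([0.667, 0.137, -0.004], 0.6)]
stylus_mid [([0.618, -0.056, 0.07], 0.63), ([0.688, 0.278, -0.0], 0.34), ([0.666, 0.14, -0.006], 0.3)]
stand [([0.616, -0.052, 0.002], 0.93), ([0.429, 0.123, 0.047], 0.57), ([0.685, 0.275, -0.002], 0.28)]
seam_0 [([0.469, 0.066, 0.044], 0.91), ([0.541, 0.046, 0.043], 0.73), ([0.498, 0.022, 0.048], 0.7), ([0.505, 0.179, 0.05], 0.62), ([0.539, 0.12, 0.041], 0.6), ([0.429, 0.12, 0.047], 0.6), ([0.576, 0.07, 0.049], 0.56)]
seam_6 [([0.469, 0.066, 0.044], 0.91), ([0.541, 0.046, 0.043], 0.73), ([0.498, 0.022, 0.048], 0.7), ([0.505, 0.179, 0.05], 0.62), ([0.539, 0.12, 0.041], 0.6), ([0.429, 0.12, 0.047], 0.6), ([0.576, 0.07, 0.049], 0.56)]
carton [([0.688, 0.276, -0.001], 0.66)]
power_bank [([0.752, 0.015, 0.001], 0.74), ([0.249, 0.358, -0.002], 0.71)]
loupe [([0.751, 0.018, 0.002], 0.61)]
gauge_block2 [([0.57,
[... 307 characters left out ...]
54, 0.066], 0.92)]
stand [([0.619, -0.056, 0.0], 0.86)]
seam_0 [([0.54, 0.125, 0.044], 0.93), ([0.503, 0.02, 0.049], 0.91), ([0.43, 0.124, 0.049], 0.86), ([0.465, 0.072, 0.051], 0.74), ([0.505, 0.175, 0.043], 0.7), ([0.535, 0.045, 0.047], 0.64), ([0.577, 0.071, 0.044], 0.63)]
seam_6 [([0.54, 0.125, 0.044], 0.93), ([0.503, 0.02, 0.049], 0.91), ([0.43, 0.124, 0.049], 0.86), ([0.465, 0.072, 0.051], 0.74), ([0.505, 0.175, 0.043], 0.7), ([0.535, 0.045, 0.047], 0.64), ([0.577, 0.071, 0.044], 0.63)]
carton [([0.683, 0.276, -0.002], 0.74)]
power_bank [([0.253, 0.359, -0.002], 0.83)]
loupe [([0.755, 0.018, 0.002], 0.91), ([0.619, -0.054, 0.063], 0.64)]
gauge_block2 [([0.571, 0.383, 0.004], 0.85)]
1.2
```

View pics/top0.png

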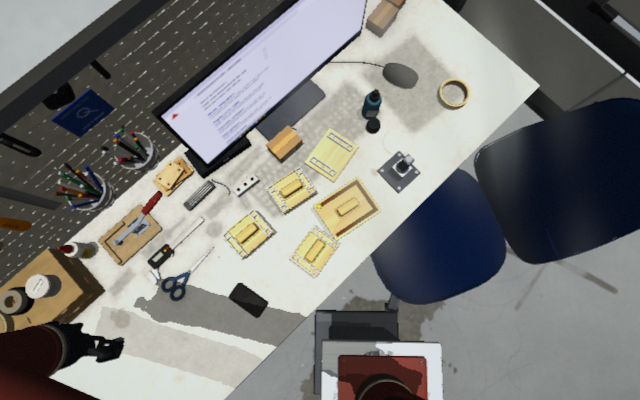

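View pics/side0.png

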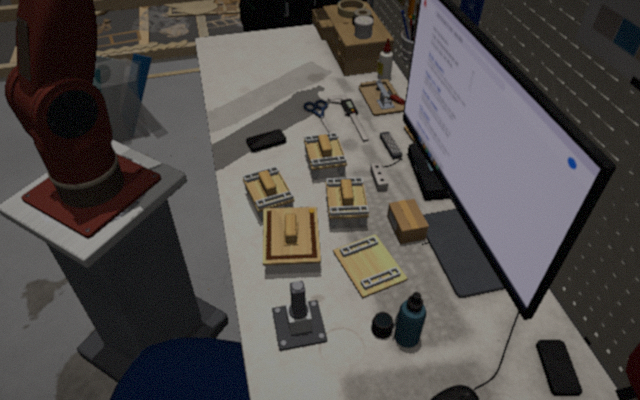

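Top view: three trays (px 250,234 / 292,190 / 315,251), the cover (347,207), the base (332,155) and the stand with burnisher (403,165). The side view agrees. The monitor is behind the base. Next I'll fit poses from depth.

```bash
cat >> h.py <<'E'
def cloud(p):
    if "R" in p: return world(p)
    p=dict(p); T=np.eye(4); T[:3,:3]=p["tR"]; T[:3,3]=p["tp"]; T=T@np.array(p["tool_from_camera"])
    p["R"]=T[:3,:3].T; p["t"]=-T[:3,:3].T@T[:3,3]
    return world(p)
def wrist():
    tp=np.array(r.get_ee_pos()); tR=Ro.from_rotvec(r.get_orientation()).as_matrix()
    p=r.camera("wrist"); p["tp"]=tp; p["tR"]=tR; return p
def rect(W,valid,c,rad,zlo,zhi):
    """min-area rectangle of the biggest blob of pixels near c in a height band: centre, long yaw, sizes, n, median z"""
    m=valid&(np.hypot(W[...,0]-c[0],W[...,1]-c[1])<rad)&(W[...,2]>zlo)&(W[...,2]<zhi)
    n,l,s,_=cv2.connectedComponentsWithStats(m.astype(np.uint8))
    if n<2: return None
    m=l==1+np.argmax(s[1:,4]); q=W[m]
    (cx,cy),(w,h),a=cv2.minAreaRect((q[:,:2]*1000).astype(np.float32))
    a=np.radians(a)
    if h>w: w,h,a=h,w,a+np.pi/2
    a=(a+np.pi/2)%np.pi-np.pi/2
    return dict(c=np.round([cx/1e3,cy/1e3],4),yaw=round(a,3),size=(round(w),round(h)),n=len(q),z=round(float(np.median(q[:,2])),4))
E
python3 - <<'E'
from h import *
for n in("top","side"):
    p=dict(np.load(f"pics/{n}0.npz")); W=world(p); v=p["range_z"]>0
    print(n)
    for nm,c in dict(A=(.427,.364),B=(.41,.21),C=(.49,.27),cov=(.50,.097)).items():
        pass
    m=v&(W[...,2]>.066)&(W[...,2]<.085)&(W[...,0]>.3)&(W[...,0]<.75)&(W[...,1]>0)&(W[...,1]<.45)
    k,l,s,_=cv2.connectedComponentsWithStats(m.astype(np.uint8))
    for i in range(1,k):
        if s[i,4]<30: continue
        c=W[l==i][:,:2].mean(0)
        print("grip",rect(W,v,c,.05,.066,.085)); print("   plate",rect(W,v,c,.1,.03,.062))
    for z in((.003,.012),(.0125,.03)): print("base",rect(W,v,(.667,.137),.09,*z))
    print("stand foot",rect(W,v,(.618,-.055),.075,.003,.03),"handle",rect(W,v,(.618,-.055),.04,.11,.14))
    mm=v&(W[...,2]>.15)&(W[...,0]>.3)&(W[...,1]>-.1)&(W[...,1]<.5); q=W[mm]
    d=np.hypot(q[:,0]-.667,q[:,1]-.137); j=np.argsort(d)[:400:80]; print("tall near base",np.round(q[j],3).tolist())
E
```

```text
top
grip {'c': array([0.5499, 0.2495]), 'yaw': np.float64(-0.976), 'size': (59, 25), 'n': 201, 'z': 0.075}
   plate {'c': array([0.55  , 0.2492]), 'yaw': np.float64(-0.96), 'size': (112, 85), 'n': 1059, 'z': 0.0466}
grip {'c': array([0.5027, 0.0969]), 'yaw': np.float64(-0.948), 'size': (60, 24), 'n': 204, 'z': 0.0752}
   plate {'c': array([0.4909, 0.1039]), 'yaw': np.float64(-0.964), 'size': (176, 128), 'n': 2189, 'z': 0.0454}
grip {'c': array([0.4266, 0.363 ]), 'yaw': np.float64(-0.822), 'size': (60, 24), 'n': 214, 'z': 0.075}
   plate {'c': array([0.4264, 0.363 ]), 'yaw': np.float64(-0.829), 'size': (112, 85), 'n': 1132, 'z': 0.0467}
grip {'c': array([0.3842, 0.1826]), 'yaw': np.float64(-0.61), 'size': (59, 24), 'n': 210, 'z': 0.0748}
   plate {'c': array([0.4022, 0.171 ]), 'yaw': np.float64(-0.569), 'size': (157, 90), 'n': 1473, 'z': 0.0461}
base {'c': array([0.6662, 0.1396]), 'yaw': np.float64(-0.569), 'size': (132, 113), 'n': 1170, 'z': 0.0076}
base {'c': array([0.704 , 0.1153]), 'yaw': np.float64(0.989), 'size': (82, 20), 'n': 107, 'z': 0.0169}
stand foot {'c': array([ 0.6178, 
[... 1038 characters left out ...]
 23), 'n': 291, 'z': 0.0753}
   plate {'c': array([0.4959, 0.1022]), 'yaw': np.float64(-0.966), 'size': (173, 123), 'n': 3019, 'z': 0.0461}
base {'c': array([0.6667, 0.1426]), 'yaw': np.float64(-0.609), 'size': (141, 110), 'n': 1933, 'z': 0.0083}
base {'c': array([0.7048, 0.1159]), 'yaw': np.float64(0.984), 'size': (83, 22), 'n': 256, 'z': 0.0171}
stand foot {'c': array([ 0.6178, -0.0517]), 'yaw': np.float64(-0.796), 'size': (98, 91), 'n': 1565, 'z': 0.0084} handle {'c': array([ 0.6197, -0.054 ]), 'yaw': np.float64(-0.774), 'size': (25, 24), 'n': 234, 'z': 0.1252}
tall near base [[0.779, 0.251, 0.431], [0.782, 0.25, 0.332], [0.788, 0.245, 0.448], [0.785, 0.248, 0.365], [0.786, 0.247, 0.251]]
```

Both cameras agree to within 2 mm on all pieces. Next: check IK for the key poses, then look at the base from the wrist camera.

```bash
cat >> h.py <<'E'
def down(yaw): return (Ro.from_euler("z",yaw)*Ro.from_euler("x",np.pi)).as_rotvec()
E
python3 - <<'E'
from h import *
def t(nm,x,y,z,yaw):
    for k in (0,1,-1):
        s=r.ik([x,y,z],down(yaw+k*np.pi)); print(nm,z,k,None if s is None else np.round(s,2).tolist())
t("base",.6665,.14,.30,-.585);t("base",.6665,.14,.08,-.585)
t("A",.4266,.363,.075,-.825);t("B",.55,.249,.075,-.97);t("C",.384,.183,.075,-.61);t("C",.384,.183,.2,-.61);t("cov",.503,.097,.075,-.966)
t("sty",.618,-.0535,.1,-.79)
Rb=Ro.from_euler("z",-.585).as_matrix()[:2,:2]
for x,y in((62,46),(62,-46),(-62,46),(-62,-46)):
    q=np.array([.6665,.14])+Rb@np.array([x,y])/1e3; t("seam",*q,.30,-.585)
r.move_pose([.6665,.14,.30],down(-.585+(np.pi if 0 else 0)))
p=wrist(); save(p,"w_base"); W=cloud(p);v=p["range_z"]>0
print(np.array(p["tool_from_camera"]).round(3), p["fx"], r.get_joint_pos(), r.get_time())
print(rect(W,v,(.6665,.14),.09,.003,.012))
m=v&(W[...,2]>.0135)&(W[...,2]<.03)&(np.hypot(W[...,0]-.6665,W[...,1]-.14)<.09)
k,l,s,_=cv2.connectedComponentsWithStats(m.astype(np.uint8))
for i in range(1,k):
    if s[i,4]>30: print(s[i],np.round(W[l==i].mean(0),4),cv2.minAreaRect((W[l==i][:,:2]*1000).astype(np.float32)))
E
```

```text
base 0.3 0 [-1.01, 0.64, 1.21, 1.35, -0.59, 1.54, -2.01]
base 0.3 1 [-0.68, 0.42, 0.58, 1.33, -0.23, 1.45, 0.87]
base 0.3 -1 [-0.68, 0.42, 0.58, 1.33, -0.23, 1.45, 0.87]
base 0.08 0 [-1.03, 0.9, 1.21, 1.6, -0.87, 1.27, -1.82]
base 0.08 1 [-0.67, 0.58, 0.54, 1.59, -0.33, 1.07, 0.95]
base 0.08 -1 [-0.67, 0.58, 0.54, 1.59, -0.33, 1.07, 0.95]
A 0.075 0 [-1.71, 0.65, 1.22, 1.92, -0.69, 1.08, -2.6]
A 0.075 1 [-1.02, 0.33, 0.28, 1.89, -0.11, 0.94, 0.05]
A 0.075 -1 [-1.02, 0.33, 0.28, 1.89, -0.11, 0.94, 0.05]
B 0.075 0 [-1.36, 0.75, 1.21, 1.81, -0.77, 1.15, -2.43]
B 0.075 1 [-0.86, 0.42, 0.45, 1.79, -0.22, 0.97, 0.27]
B 0.075 -1 [-0.86, 0.42, 0.45, 1.79, -0.22, 0.97, 0.27]
C 0.075 0 [-1.73, 0.12, 1.27, 2.23, -0.15, 0.88, -2.55]
C 0.075 1 [-0.94, 0.06, 0.41, 2.21, -0.03, 0.88, 0.45]
C 0.075 -1 [-0.94, 0.06, 0.41, 2.21, -0.03, 0.88, 0.45]
C 0.2 0 [0.72, -0.09, -1.18, 2.01, -0.1, 1.17, -2.6]
C 0.2 1 [-0.97, -0.12, 0.4, 2.07, 0.05, 1.18, 0.37]
C 0.2 -1 [-0.97, -0.12, 0.4, 2.07, 0.05, 1.18, 0.37]
cov 0.075 0 [-1.28, 0.51, 1.23, 2.03, -0.57, 1.0, -2.3]
cov 0.075 1 [-0.8, 0.26, 0.59, 2.02, -0.18, 0
[... 837 characters left out ...]
0.13, 1.4, 0.8]
seam 0.3 -1 [-0.77, 0.24, 0.57, 1.54, -0.13, 1.4, 0.8]
[[-0.001 -0.955 -0.296  0.075]
 [ 1.    -0.001  0.001 -0.001]
 [-0.001 -0.296  0.955 -0.117]
 [ 0.     0.     0.     1.   ]] 283.4838552352396 [-1.00987219  0.63523977  1.21069847  1.35115997 -0.5892457   1.54264929
 -2.01131191] 3.6583
{'c': array([0.6667, 0.141 ]), 'yaw': np.float64(-0.584), 'size': (128, 104), 'n': 4750, 'z': 0.007}
[295 128  60  14 424] [0.7046 0.1165 0.017 ] ((704.398681640625, 116.26210021972656), (81.58352661132812, 17.708120346069336), 56.511627197265625)
[297 191  56  12 339] [0.6313 0.166  0.0168] ((630.121826171875, 165.63613891601562), (81.4013442993164, 17.460742950439453), 56.59870529174805)
```

```bash
cat >> h.py <<'E'
from math import pi
def bars(W,v,c,zlo,zhi,rad=.09):
    m=v&(W[...,2]>zlo)&(W[...,2]<zhi)&(np.hypot(W[...,0]-c[0],W[...,1]-c[1])<rad)
    k,l,s,_=cv2.connectedComponentsWithStats(m.astype(np.uint8))
    return [(s[i,4],cv2.minAreaRect((W[l==i][:,:2]*1000).astype(np.float32))) for i in range(1,k) if s[i,4]>40]
def look(c,yaw,h=.34,cover=False,name=None):
    """wrist look with the tool above c; returns grip and plate rectangles"""
    r.move_pose([c[0],c[1],h],down(yaw+pi)); p=wrist()
    if name: save(p,name)
    W=cloud(p);v=p["range_z"]>0
    return rect(W,v,c,.045,.066,.085),rect(W,v,c,.1 if cover else .0725,.036,.06)
def pick(c,yaw,gz=.077):
    r.move_gripper(.6); r.move_straight([*c,.12],down(yaw+pi),.25); r.move_straight([*c,gz],None,.1)
    r.move_gripper(0.,60); r.move_straight([*c,.30],None,.2)
    return r.get_width(), r.get_ft_force()
def place(b,byaw,pz,gz=.077,off=(0,0)):
    """pz: seated height of the piece's point; gz: TCP height at grasp (point then at .038)"""
    f0=np.array(r.get_ft_force()); zt=pz+gz-.038
    r.move_pose([*b,.31],down(byaw+pi)); r.move_straight([*b,zt+.014],None,.2); r.wait(.2)
    f0=np.array(r.get_ft_force())
    for z in np.arange(zt+.012,zt-.0001,-.002):
        r.move_straight([*b,z],None,.04); f=np.array(r.get_ft_force())-f0
        if np.abs(f).max()>4: print("z-zt",round(z-zt,4),f.round(1))
        if f[2]>15 and z-zt>.003: return False
    return True
def release(up=.30):
    r.move_gripper(.6); p=np.array(r.get_ee_pos()); r.move_straight([p[0],p[1],up],None,.25)
E
python3 - <<'E'
from h import *
b=(.667,.141)
r.move_pose([*b,.30],down(-.584+pi)); p=wrist(); W=cloud(p);v=p["range_z"]>0
print(rect(W,v,b,.09,.003,.012)); print(bars(W,v,b,.0135,.03))
g,q=look((.55,.249),-.965,name="w_B"); print(g,q,r.get_time())
print(np.array(r.get_ee_pos()))
E
```

```text
{'c': array([0.6661, 0.1418]), 'yaw': np.float64(-0.585), 'size': (130, 104), 'n': 4844, 'z': 0.0069}
[(np.int32(330), ((628.6671142578125, 166.95008850097656), (81.55453491210938, 16.379680633544922), 56.458457946777344)), (np.int32(334), ((703.3375854492188, 117.54743957519531), (81.34121704101562, 18.197084426879883), 56.353458404541016))]
{'c': array([0.5496, 0.2517]), 'yaw': np.float64(-0.957), 'size': (59, 22), 'n': 735, 'z': 0.0746} {'c': array([0.55  , 0.2518]), 'yaw': np.float64(-0.964), 'size': (110, 86), 'n': 3756, 'z': 0.0454} 6.675
[0.55070748 0.24803966 0.33949658]
```

View pics/w_B.png

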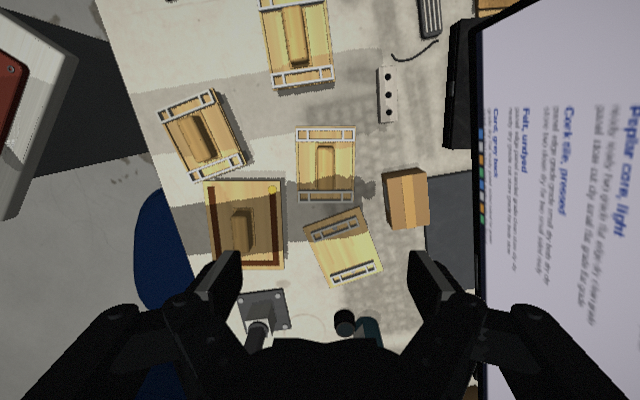

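The wrist view shows tray B centred at (325,163), square to the image, and the brass dot on the cover at (271,188). The wrist camera bias is about 0.9 mm, found from the two half-turn looks at the base. Now stacking tray B.

```bash
cat >> h.py <<'E'
BASE=np.array([.6667,.1416]); BYAW=-.584
D=Ro.from_euler("z",-BYAW).as_matrix()[:2,:2]@np.array([-.0007,.0005])  # wrist-camera bias in the (k=1) piece-aligned frame
def true(c,yaw): return np.array(c)-Ro.from_euler("z",yaw).as_matrix()[:2,:2]@D
E
python3 - <<'E'
from h import *
yaw=-.964; c=true((.5498,.2518),yaw); print(c)
print(pick(c,yaw),r.get_ee_pos()); ok=place(BASE,BYAW,.046); print(ok,r.get_ee_pos(),r.get_ft_force(),r.get_time())
if ok: 
    release(.34)
    p=wrist(); save(p,"w_st1"); W=cloud(p);v=p["range_z"]>0
    print(rect(W,v,BASE,.045,.07,.1),rect(W,v,BASE,.0725,.044,.075))
E
```

```text
[0.55026461 0.25107602]
(0.2655592560298102, array([ 0.06402925, -0.24949684, -2.23229252])) [0.54990721 0.25063466 0.29873302]
z-zt -0.0 [-1.4  0.2  6.3]
True [0.66695668 0.14172973 0.08562521] [-1.60075953 -0.52818423  4.27226077] 14.1917
{'c': array([0.666 , 0.1422]), 'yaw': np.float64(-0.576), 'size': (58, 23), 'n': 770, 'z': 0.0825} {'c': array([0.6664, 0.1426]), 'yaw': np.float64(-0.585), 'size': (110, 86), 'n': 3877, 'z': 0.0533}
```

Tray B is seated (every height up 8 mm, centred). Next: tray C, then A, each with its own look first.

```bash
cat > stack.py <<'E'
from h import *
import sys
def run(c,yaw,pz,cover=False):
    for i in range(2):
        g,q=look(c,yaw,cover=cover); print(g,q)
        if g is None or abs(g["size"][0]-59)>5: return False
        if np.hypot(*(g["c"]-c))<.012: break
        c,yaw=g["c"],g["yaw"]
    S=(150,116) if cover else (112,86)
    good=abs(q["size"][0]-S[0])<5 and abs(q["size"][1]-S[1])<5
    yaw=q["yaw"] if good else g["yaw"]
    m=(q["c"]+g["c"])/2 if good else g["c"]
    c=true(m,yaw); w,f=pick(c,yaw); print("picked",c,yaw,w,np.round(f,1))
    if w<.2: return False
    ok=place(BASE,BYAW,pz); print("placed",ok,r.get_ee_pos(),r.get_time())
    if not ok: return False
    release(.34 if pz<.12 else .38)
    p=wrist(); W=cloud(p);v=p["range_z"]>0
    print(rect(W,v,BASE,.045,pz+.024,pz+.05),rect(W,v,BASE,.0725 if not cover else .1,pz-.002,pz+.022))
    return True
E
python3 - <<'E'
from stack import *
run(np.array([.384,.183]),-.61,.092) and run(np.array([.427,.363]),-.825,.138)
p=r.camera("top"); save(p,"top1",(80,300,180,480))
E
```

```text
{'c': array([0.3815, 0.1836]), 'yaw': np.float64(-0.661), 'size': (60, 24), 'n': 749, 'z': 0.0745} {'c': array([0.3887, 0.178 ]), 'yaw': np.float64(-0.661), 'size': (130, 86), 'n': 3960, 'z': 0.0453}
picked [0.38215946 0.18304763] -0.661 0.2668233514283689 [-0.4 -0.4 -2.4]
z-zt 0.0 [-0.3 -0.4  4.4]
placed True [0.66700862 0.14175277 0.13155465] 24.4333
{'c': array([0.6658, 0.1429]), 'yaw': np.float64(-0.589), 'size': (59, 24), 'n': 986, 'z': 0.1283} {'c': array([0.6657, 0.1429]), 'yaw': np.float64(-0.584), 'size': (111, 86), 'n': 4887, 'z': 0.0991}
{'c': array([0.4259, 0.3656]), 'yaw': np.float64(-0.817), 'size': (59, 23), 'n': 755, 'z': 0.0745} {'c': array([0.4265, 0.3655]), 'yaw': np.float64(-0.828), 'size': (110, 86), 'n': 3745, 'z': 0.0455}
picked [0.42675847 0.3648957 ] -0.828 0.2671743630651064 [ 0.9 -0.5 -2.8]
placed True [0.66695922 0.14175768 0.17740451] 34.5333
{'c': array([0.6665, 0.1426]), 'yaw': np.float64(-0.595), 'size': (59, 23), 'n': 1011, 'z': 0.174} {'c': array([0.6663, 0.1425]), 'yaw': np.float64(-0.584), 'size': (110, 86), 'n': 5022, 'z': 0.1449}
```

```bash
ls pics
```

```text
side0.npz
side0.png
top0.npz
top0.png
top1.png
w_B.png
w_base.png
w_st1.png
```

```bash
python3 - <<'E'
from stack import *
run(np.array([.503,.097]),-.966,.184,True)
print(r.get_ee_pos(),r.get_time())
p=wrist(); save(p,"w_cov")
E
```

```text
{'c': array([0.4968, 0.0954]), 'yaw': np.float64(-0.979), 'size': (59, 24), 'n': 747, 'z': 0.0744} {'c': array([0.4969, 0.0949]), 'yaw': np.float64(-0.989), 'size': (150, 116), 'n': 7235, 'z': 0.0449}
picked [0.49729636 0.09441464] -0.989 0.26453852923618426 [-0.5 -0.5 -4.3]
placed True [0.66688108 0.14179177 0.2232738 ] 43.4167
{'c': array([0.6662, 0.1428]), 'yaw': np.float64(-0.596), 'size': (59, 24), 'n': 1357, 'z': 0.2195} {'c': array([0.6672, 0.1418]), 'yaw': np.float64(-0.585), 'size': (150, 116), 'n': 12403, 'z': 0.19}
[0.6664045  0.14130302 0.37769906] 44.625
```

View pics/w_cov.png

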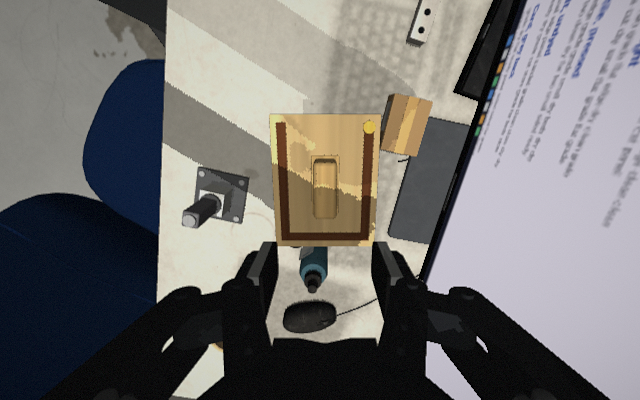

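The cover is seated. The dot at (369,128) lies at cover x −, y +, so the cover's yaw equals the base's. Now I'll check the dot's position numerically and measure the burnisher.

```bash
python3 - <<'E'
from h import *
p=wrist(); W=cloud(p); v=p["range_z"]>0
Rb=Ro.from_euler("z",BYAW).as_matrix()[:2,:2]
hsv=cv2.cvtColor(p["color"],cv2.COLOR_RGB2HSV)
d=(W[...,:2]-true(BASE*0,BYAW)*0-BASE)@Rb   # in base frame
# bias: measured = true + Rb D
d=d-D
near=v&(abs(W[...,2]-.19)<.01)&(abs(d[...,0])<.08)&(abs(d[...,1])<.062)
m=near&(hsv[...,1]>190)&(hsv[...,2]>200)&(d[...,0]<-.045)&(d[...,1]>.03)
print("dot",m.sum(),np.median(d[m],0).round(4))
dark=near&(hsv[...,2]<130)
for n,s in dict(yp=(abs(d[...,0])<.04)&(d[...,1]>.038),yn=(abs(d[...,0])<.04)&(d[...,1]<-.038),xp=(d[...,0]>.05)&(abs(d[...,1])<.03)).items():
    k=dark&s; print(n,k.sum(),np.median(d[k],0).round(4))
c=np.array([.6185,-.0535]); yaw=-.785
r.move_pose([*c,.38],down(yaw+pi)); p=wrist(); W=cloud(p);v=p["range_z"]>0
for b in((.11,.135),(.003,.02),(.04,.052)): q=rect(W,v,c,.07 if b[0]<.1 else .03,*b); print(q, true(q["c"],yaw))
p=r.camera("side"); W=cloud(p);v=p["range_z"]>0; print("side",rect(W,v,c,.03,.11,.135))
for t in("stylus_mid","stand"): print(t,r.place_of(p,t)[:1])
print(r.get_time())
Rb=Ro.from_euler("z",BYAW).as_matrix()[:2,:2]
for s in((-62,46),(62,46),(62,-46),(-62,-46)):
    for z in(.277,.345): print(s,z,r.ik([*(BASE+Rb@np.array(s)/1e3),z],down(yaw+pi)) is not None)
E
```

```text
dot 0 [nan nan]
yp 665 [-0.001   0.0461]
yn 680 [-0.0011 -0.0456]
xp 561 [ 0.0627 -0.0018]
{'c': array([ 0.6183, -0.052 ]), 'yaw': np.float64(-0.832), 'size': (24, 24), 'n': 335, 'z': 0.1253} [ 0.61888608 -0.05262969]
{'c': array([ 0.6188, -0.0517]), 'yaw': np.float64(-0.812), 'size': (90, 89), 'n': 1888, 'z': 0.0069} [ 0.61938608 -0.05232969]
{'c': array([ 0.6182, -0.0516]), 'yaw': np.float64(-0.803), 'size': (40, 39), 'n': 215, 'z': 0.0489} [ 0.61878608 -0.05222969]
side {'c': array([ 0.6195, -0.0538]), 'yaw': np.float64(-0.768), 'size': (25, 24), 'n': 237, 'z': 0.1256}
stylus_mid []
stand [{'centre': [0.618, -0.0547, 0.0022], 'conf': 0.86}]
45.7417
(-62, 46) 0.277 True
(-62, 46) 0.345 True
(62, 46) 0.277 True
(62, 46) 0.345 True
(62, -46) 0.277 True
(62, -46) 0.345 True
(-62, -46) 0.277 True
(-62, -46) 0.345 True
  return _methods._mean(a, axis=axis, dtype=dtype,
  ret = um.true_divide(
```

Strip lines are within 1 mm of nominal in the cover frame. Taking the burnisher.

```bash
python3 - <<'E'
from h import *
c=[.619,-.053]; yaw=-.80
r.move_gripper(.6); r.move_straight([*c,.16],down(yaw+pi),.2); r.move_straight([*c,.099],None,.08)
r.move_gripper(0.,60); r.wait(.2); print(r.get_width(),r.get_ee_pos(),np.round(r.get_ft_force(),2))
g=np.array(r.get_ee_pos()); np.save("grasp.npy",g)
r.move_straight([*c,.345],None,.15); print(np.round(r.get_ft_force(),2))
Rb=Ro.from_euler("z",BYAW).as_matrix()[:2,:2]; s=BASE+Rb@np.array([-.062,.046])
r.move_straight([*s,.345],None,.15); r.move_straight([*s,.287],None,.08); r.wait(.5)
print(r.get_ee_pos(),[np.round(r.get_ft_force(),2).tolist() for i in range(3)],r.get_time(),r.get_width())
save(r.camera("side"),"side_s",(120,320,240,500))
E
```

```text
0.27300005945432326 [ 0.61938891 -0.05304706  0.09961894] [-0.35 -0.37  5.99]
[ 0.35  0.58 -0.47]
[0.64034599 0.21417321 0.28707323] [[0.91, 0.29, -0.99], [0.91, 0.29, -0.99], [0.91, 0.29, -0.99]] 53.7667 0.2753445865398984
```

View pics/side_s.png

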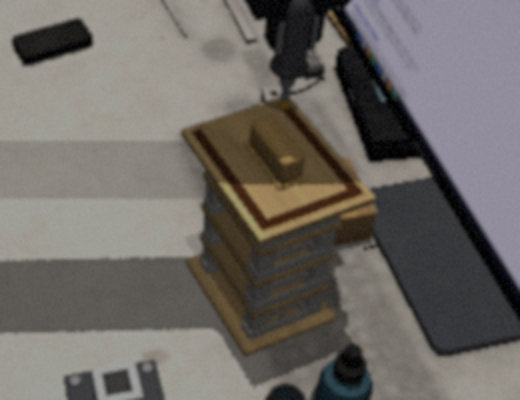

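The side crop shows the stack seated, the stand empty (115,390) and the burnisher held over the start corner (285,90). Descending in force-checked steps.

```bash
python3 - <<'E'
from h import *
f0=np.array(r.get_ft_force()); p=np.array(r.get_ee_pos()); c=np.array([.64034,.21417])
Rb=Ro.from_euler("z",BYAW).as_matrix()[:2,:2]; s=BASE+Rb@np.array([-.062,.046])
for z in np.arange(.285,.2759,-.001):
    r.move_straight([*s,z],None,.02); r.wait(.15); f=np.array(r.get_ft_force())-f0; print(round(z,4),np.round(r.get_ee_pos()[2],4),f.round(2))
    if f[2]>1.9: break
E
```

```text
0.285 0.285 [-0.54  0.49 -0.21]
0.284 0.284 [ 0.25  0.11 -0.29]
0.283 0.283 [ 0.02 -0.46 -0.37]
0.282 0.282 [0.04 0.33 0.35]
0.281 0.281 [0.06 1.43 0.13]
0.28 0.2802 [0.74 1.18 0.75]
0.279 0.2791 [0.18 1.25 2.13]
```

Contact at about 0.281, as predicted (0.2816). Setting about 4 mm of compression and tracing.

```bash
python3 - <<'E'
from h import *
Rb=Ro.from_euler("z",BYAW).as_matrix()[:2,:2]; f0=-.99
def st(n):
    z=[]
    for i in range(5): r.wait(.05); z.append(np.array(r.get_ft_force()))
    e=np.array(r.get_ee_pos()); print(n,((e[:2]-BASE)@Rb*1000).round(1),e[2].round(4),np.mean(z,0).round(2),r.get_time())
    return np.mean(z,0)[2]-f0
P=[(-62,46),(0,46),(62,46),(62,0),(62,-46),(0,-46),(-62,-46)]; Z=.2775
for i,s in enumerate(P):
    r.move_straight([*(BASE+Rb@np.array(s)/1e3),Z],None,.025); f=st(i)
    if f>3.2: Z+=.001; print("raise")
    if f<1.0: Z-=.0007; print("lower")
r.move_straight([*(BASE+Rb@np.array(P[-1])/1e3),.345],None,.04)
p=r.camera("side"); save(p,"side_t",(60,360,180,560))
E
```

```text
0 [-62.  46.] 0.2776 [0.04 0.66 0.87] 57.1167
1 [-0. 46.] 0.2775 [-0.68  0.73  0.66] 60.0
2 [62. 46.] 0.2775 [-1.28  0.22  0.87] 62.8833
3 [62.   0.1] 0.2774 [0.8  0.6  1.16] 65.125
4 [ 62.  -45.9] 0.2775 [0.3  0.93 0.35] 67.3667
5 [  0. -46.] 0.2775 [ 0.95 -0.82  1.21] 70.25
6 [-62. -46.] 0.2775 [ 0.51 -0.44  0.34] 73.1333
```

View pics/side_t.png

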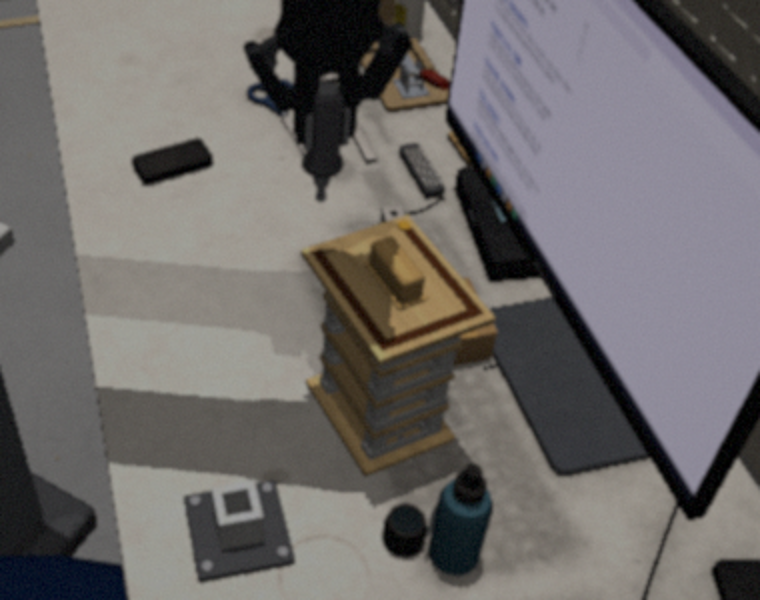

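Whole strip traced with 1.3–2.2 N throughout. In the picture the burnisher is held upright at (320,170), the stack stands seated and the brass dot is at (405,225), where the trace began. Returning the burnisher.

```bash
python3 - <<'E'
from h import *
g=np.load("grasp.npy"); c=[.619,-.053]; yaw=-.80
r.move_straight([*c,.345],down(yaw+pi),.15); r.move_straight([*c,.155],None,.12); r.wait(.3); f0=np.array(r.get_ft_force())
for z in list(np.arange(.145,.1049,-.005))+[.103,.1015,.1005,.100,.0995]:
    r.move_straight([*c,z],None,.04); f=np.array(r.get_ft_force())-f0
    if abs(f).max()>3: print(z,f.round(1))
    if f[2]>12 : break
print(r.get_ee_pos(),f.round(1))
r.move_gripper(.6); r.wait(.3); r.move_straight([*c,.38],None,.15); r.wait(.3)
p=wrist(); W=cloud(p);v=p["range_z"]>0
q=rect(W,v,c,.03,.11,.135); print(q, true(q["c"],yaw))
r.move_pose([.45,.35,.35],down(yaw+pi)); r.wait(.3)
for n in("top","side"):
    p=r.camera(n); save(p,n+"_e"); W=cloud(p);v=p["range_z"]>0
    print(n,"handle",rect(W,v,c,.03,.11,.135)); print("grip",rect(W,v,BASE,.045,.212,.235)); print("plate",rect(W,v,BASE,.1,.182,.205))
    for t in("stylus_mid","carton","power_bank","loupe","gauge_block2","tray_a_mid"): print(t,[(np.round(d["centre"],3).tolist(),round(float(d["conf"]),2)) for d in r.place_of(p,t)[:2]])
print(r.get_time())
E
```

```text
[ 0.61908766 -0.0530016   0.09967442] [-0.9  0.1  1.5]
{'c': array([ 0.6184, -0.0511]), 'yaw': np.float64(-0.809), 'size': (23, 23), 'n': 337, 'z': 0.1255} [ 0.61897657 -0.05173841]
top handle {'c': array([ 0.6185, -0.0533]), 'yaw': np.float64(-0.773), 'size': (25, 22), 'n': 99, 'z': 0.1263}
grip {'c': array([0.6665, 0.1406]), 'yaw': np.float64(-0.579), 'size': (60, 24), 'n': 252, 'z': 0.22}
plate {'c': array([0.6668, 0.1407]), 'yaw': np.float64(-0.582), 'size': (151, 116), 'n': 2554, 'z': 0.1907}
stylus_mid [([0.616, -0.053, 0.067], 0.67)]
carton [([0.688, 0.278, 0.0], 0.88), ([0.754, 0.017, 0.003], 0.61)]
power_bank [([0.249, 0.36, -0.003], 0.92)]
loupe [([0.753, 0.02, 0.003], 0.72), ([0.691, 0.069, 0.189], 0.55)]
gauge_block2 [([0.252, 0.358, -0.001], 0.58)]
tray_a_mid [([0.664, 0.145, 0.045], 0.38), ([0.617, -0.053, 0.003], 0.2)]
side handle {'c': array([ 0.6197, -0.0533]), 'yaw': np.float64(-0.805), 'size': (25, 24), 'n': 225, 'z': 0.1255}
grip {'c': array([0.6667, 0.14  ]), 'yaw': np.float64(-0.564), 'size': (61, 24), 'n': 388, 'z': 0.2204}
plate {'c': array([0.6668, 0.1415]), 'yaw': np.float64(-0.585), 'size': (154, 118), 'n': 3571, 'z': 0.1912}
stylus_mid [([0.665, 0.138, 0.088], 0.71), ([0.621, -0.055, 0.066], 0.59)]
carton [([0.685, 0.275, -0.001], 0.51)]
power_bank [([0.252, 0.359, -0.002], 0.88), ([0.669, 0.142, 0.043], 0.24)]
loupe [([0.754, 0.018, -0.002], 0.56)]
gauge_block2 [([0.571, 0.382, 0.006], 0.51), ([0.663, 0.142, 0.184], 0.25)]
tray_a_mid [([0.256, 0.355, -0.004], 0.51), ([0.666, 0.143, 0.003], 0.45)]
87.9917
```

View pics/side_e.png

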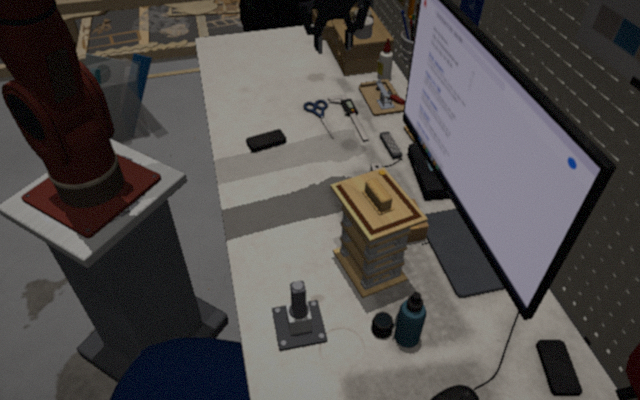

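The picture shows the stack seated at (378,235), the burnisher upright in its stand (298,310) and the bystanders in place. Handing in.

```bash
python3 -c "
from h import *
print(r.hand_in())"
```

```text
the job is handed in; nothing more can be done
None
```

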